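# Third hand at the casting-frame jig

## Task

Be the potter's third hand: pick up the loose plywood end board and close the open end of the three-sided casting frame with it, standing upright on the jig's board and flush with the frame's side walls at both ends and along the top. Press it flat against the wall ends so that the sprung frame slides back and the red pointers stand in the green zones (about 10 N), never shoving the frame back to its stop, keep that push steady for two seconds, and finish still holding it there for the screws to be driven. Leave the cup and the glaze jar where they are.

Things in the scene. Friction and masses are not known exactly. Their poses are not given: they have to be found in the camera images.
- end_board: Loose plywood board, 15 mm thick (its x), 140 mm long (y), 70 mm high (z), about 0.11 kg, dark pilot-hole dots near both ends; starts standing upright on its long edge on the table. Origin at the centre of its underside. Its two faces are alike; either may go against the frame.
- jig: MDF board 12 mm thick, fixed to the table: x -60 to 300, y +-110 mm. Origin at table level, under the plane of the frame's wall ends with the spring relaxed, midway between them; x is the push direction (frame slides back), z up. The end board stands on its top, z = 12. Rails with white strips and green zones: y = +-(82 to 106), x 50 to 180, z to 28. Block and plunger: x 235 to 298, z to 57 mm.
- frame: Three-sided plywood frame on a sprung carriage, open towards -x; walls 15 thick, 70 high, 140 wide outside, 110 inside, 180 mm long; empty inside for the first 85 mm. Origin midway between the side walls' ends, in their plane, at the walls' underside (13 mm above the table). Axes as the jig's. End board fits with its origin at x = -7.5 mm, y = 0, z about 0 here, x axes parallel (either way).
- carriage (a joint): How far the frame is pushed back along the jig's x, in m: 0 relaxed, 0.040 at the back stop. Spring of 600 N/m, no preload: 0.008 m is about 5 N, 0.0165 m about 10 N, 0.025 m 15 N. It springs back if let go. The red pointers on both sides stand in the green zones from 0.008 to 0.025 m.
- cup: Bystander: pinkish bisque-fired cup, 68 mm across, 70 mm tall, standing on the table beyond the end board. Origin at the centre of its underside.
- glaze_jar: Bystander: orange jar with white lid, 58 mm across, 85 mm tall, on the table beside the cup. Origin at the centre of its underside.
Mind the look-alikes: they are no part of the job. What is meant by the end_board is not purple, and is the smaller of those in its own colour.

How it is judged (in metres and radians):
On the way:
1. the end board closes the frame and is pressed on it, pointers in the green, steadily for two seconds (contact force between end_board and frame between 4.5 and 15.5 N and value of joint carriage between 0.006 and 0.027 m and contact force between the fingers and end_board above 2 N and y of end_board in the frame of frame between -0.008 and 0.008 m and z of end_board in the frame of frame between -0.006 and 0.006 m and x of end_board in the frame of frame between -0.012 and -0.004 m and angle between the x axis of end_board and the x axis of frame, either way round below 0.07 rad and angle between end_board's own z axis and vertical below 0.07 rad), for 2 s.
At the end, for the whole second after the job is handed in: Gripper still pushing on the end board in the open end of the frame: board-frame force 4.5 to 15.5 N, frame back 6 to 27 mm, board within 8 mm sideways, 6 mm in height, its middle plane 4 to 12 mm before the wall ends, square and upright within 0.07 rad, at rest (under 10 mm/s) (all of step 1 and linear speed of end_board below 0.01 m/s); the arm keeps its last pose, push and grip.
It fails at once if the frame is shoved back to its stop (value of joint carriage above 0.038 m).
It fails at once if the cup is disturbed (distance of cup from where it was at the start of the episode above 0.02 m or angle between cup's own z axis and vertical above 0.3 rad).
It fails at once if the glaze jar is disturbed (distance of glaze_jar from where it was at the start of the episode above 0.02 m or angle between glaze_jar's own z axis and vertical above 0.3 rad).
It also fails if it takes over 48 s, if anything falls off the work surface, if the arm or the gripper's body presses on something with over 40 N, if the wrist force passes 120 N, or if a joint passes its speed limit or range.

## Robot

A 7-joint arm with a two-finger parallel gripper is mounted at the origin on the work surface. World frame = base frame: x ahead of the robot, y to its left, z up, the work surface at z = 0. Lengths are in m, angles in degrees, forces in N, time in s.
With the tool pointing down it reaches from about 0.425 to 1.025 m from the base axis. Payload 9.4 kg.
Tool frame: the origin (TCP) lies on the front face of the gripper's body, between the roots of the fingers; the fingertips stand 84 mm ahead of it and the grasp point (between the pads) lies 65 mm ahead of it; z points along the fingers, y is the direction in which the jaws open and shut (so a half turn about z gives the same grasp; the last joint's range is limited). The gripper opens to 93 mm and grips with 3 to 60 N. Pads are 15 mm wide; open, the fingers measure 128 mm over their backs; the gripper's body (75 mm by 188 mm) begins 65 mm behind the grasp point.
Start: joints at [-69.941, 34.337, -0.143, 91.639, 0.103, 54.024, -4.572], TCP at [0.3, 0.66, 0.303] pointing down, gripper open.
Joint ranges: [-147.43, 147.43], [-19.82, 112.94], [-74.19, 73.91], [6.32, 146.72], [-59.91, 239.91], [6.04, 106.73], [-150.56, 150.56]. Speed limits (degrees/s): [127.2, 127.2, 172.46, 172.46, 180, 180, 180].

## Interface

Orientations are given as a 3x3 rotation matrix whose columns are the frame's x, y, z axes.
In Python, from rig import r gives the robot as it stands.
- The arm moves only by the tool play_rows, never from a script. Its argument "motion" is a list that holds one entry, the list of rows, each a list of 6 numbers: the shift along the tool's x, y, z in units of 0.6 m (1.0 is 0.6 m), then the turn, a rotation vector about the tool's x, y, z in units of 45 degrees (1.0 is 45 degrees). In form: [[[x, y, z, ax, ay, az], ...]]. A call has 1 to 12 rows; each row is the pose to reach, as a shift and turn from the pose commanded when the call began, along the tool's axes at that moment; what a row does not reach only later rows make up. A row lasts 1/12 s, in which the tool goes at most 41.7 mm and 7.16 degrees, less where a joint would pass 70% of its speed; a pose out of reach is approached as far as the arm can. A call with a number of a shift or a turn outside -1 to 1 is refused whole. A call with a gripper value outside its range is refused whole. "fingers" is the gripper command: -1 is fully open, 1 is shut, values between are in proportion, set as the call begins (left out, the last holds). The fingers move at their own pace and stop on an object; "grip_force" is the grip in N (left out, the last holds). Time passes only in rows, so rows that repeat a pose let the fingers close. It gives the time, the measured TCP pose, the force and the opening at its end, in the units of the state.
- r.get_obs(): the state, without advancing time (a new reading comes with each control period).
- r.grab_frame(name): name is "scene" or "top"; returns (picture, depth): 420x560x3 uint8, red, green, blue; 420x560 float32, m along the optical axis (not along the pixel's ray), 0 where there is no reading.
- r.get_calibration(name): a dict with "fx", "fy", "cx", "cy" (pixels), "xyz" and "rotation" of the camera in the world. Camera axes: x right, y down, z forward; pixel columns grow to the right and rows downward; lengths in m; the calibration is good to about 2 mm. A picture is of the moment at which its call begins. get_calibration takes no time and is no camera call.
- r.close_job(): hands the job in, once; it reports no verdict.
The state is a dict: "t": time; "qpos": joint angles; "qvel": joint speeds; "effort": joint torques, N m; "eef_pos": TCP position; "ee_rot": TCP orientation; "contact_force": force on the tool from outside, world axes, zero at the start; "wrist_torque": the same for the moment, N m; "finger_gap": opening from 0.0 (shut) to 1.0 (fully open).
Only numpy, scipy, OpenCV 4.12 (cv2) and the standard library are available. Lean on these libraries where they do the work, as an engineer would, in place of code of your own. Each camera call takes 0.05 s, during which the arm holds its last target. There are 200 camera calls.

## Working session

There is one attempt and no reset: what is moved stays moved. The work goes in short steps, Python scripts to look and compute and a tool call to move; the robot and the scene stay as the last step left them, time stands still between calls to the robot, and variables do not carry over. Pictures are saved under pics/ and viewed, about 8 in all and at most 12, crops included, and the job is handed in when it is done.

Besides the shell and the picture viewer there is one more tool, called after ">>>" as name(argument=value, ...), one argument or row to a line, values as JSON. play_rows: Moves the arm, as the interface text tells. Its arguments: {"type":"object","properties":{"motion":{"type":"array"},"fingers":{"type":"number"},"grip_force":{"type":"number"}},"required":["motion"]}

```bash
mkdir -p pics; ls; cat > h.py <<'E'
import numpy as np,cv2
from rig import r
def shot(name,fn=None):
    im,d=r.grab_frame(name); np.savez('/tmp/'+name+'.npz',im=im,d=d)
    if fn: cv2.imwrite('pics/'+fn,im[:,:,::-1])
    return im,d
def load(name):
    z=np.load('/tmp/'+name+'.npz'); return z['im'],z['d']
def world(name,d):
    c=r.get_calibration(name); v,u=np.mgrid[:d.shape[0],:d.shape[1]]
    p=np.stack([(u-c['cx'])/c['fx']*d,(v-c['cy'])/c['fy']*d,d],-1)
    return p@np.array(c['rotation']).T+np.array(c['xyz'])
E
python3 - <<'E'
from h import *
a,_=shot('scene','s1.png'); b,_=shot('top','t1.png')
o=r.get_obs(); print(o['eef_pos'],o['ee_rot'],o['t'])
for n in('scene','top'): print(r.get_calibration(n))
E
```

```text
pics
[0.29998032 0.65969356 0.30193691] [[-9.10335754e-01  4.13870279e-01 -4.56220844e-04]
 [ 4.13870512e-01  9.10334830e-01 -1.30278802e-03]
 [-1.23871517e-04 -1.37479087e-03 -9.99999047e-01]] 0.1
{'fx': 525.8562726650063, 'fy': 525.8562726650063, 'cx': 268.420815903897, 'cy': 208.5610302086201, 'xyz': array([0.90361948, 0.28488397, 0.87333668]), 'rotation': array([[-5.51706441e-01,  7.18899690e-01, -4.22851319e-01],
       [ 8.34038313e-01,  4.75356028e-01, -2.80029889e-01],
       [-3.08476911e-04, -5.07168495e-01, -8.61846867e-01]])}
{'fx': 414.7996671107468, 'fy': 414.7996671107468, 'cx': 281.1838915420253, 'cy': 207.35256427820767, 'xyz': array([0.46217188, 0.03254161, 1.04833083]), 'rotation': array([[ 0.02197823, -0.99885745,  0.04243521],
       [-0.99958009, -0.02275624, -0.01793887],
       [ 0.01888404, -0.04202313, -0.99893816]])}
```

View pics/s1.png

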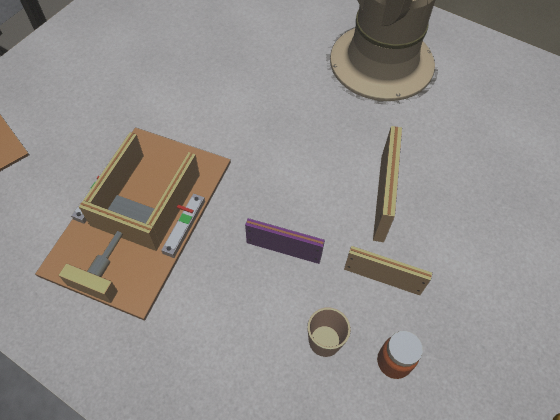

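View pics/t1.png

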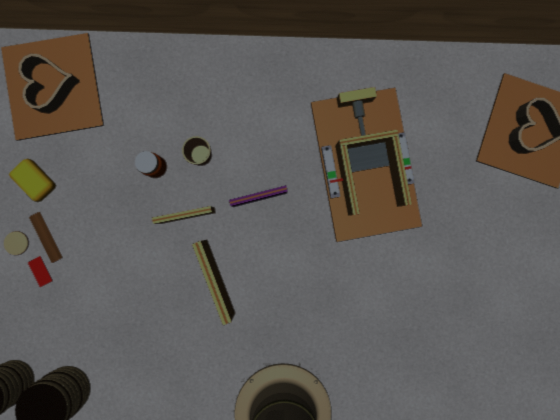

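Candidates: purple board (scene 285,240), large plywood board (390,185), small plywood board with pilot dots (387,270). By the description I choose the small plywood one. The frame opens toward the robot, at about top (380,212).

```bash
python3 - <<'E'
from h import *
im,d=load('top'); P=world('top',d)
def rect(m,n):
    q=P[m][:,:2].astype(np.float32); 
    print(n,len(q),P[m][:,2].mean(), cv2.minAreaRect(q*1000), 'mean',q.mean(0))
    np.set_printoptions(suppress=True)
U=np.mgrid[:420,:560]; v,u=U
m=(P[...,2]>.055)&(P[...,2]<.085)
rect(m&(u>140)&(u<222)&(v>198)&(v<230),'board')
rect(m&(u>185)&(u<235)&(v>235)&(v<330),'big')
f=(P[...,2]>.07)&(P[...,2]<.1)&(u>335)&(u<415)&(v>125)&(v<222); rect(f,'frame')
j=(P[...,2]>.004)&(P[...,2]<.02)&(u>300)&(u<430)&(v>80)&(v<250); rect(j,'jig')
rect((P[...,2]>.05)&(u>180)&(u<215)&(v>135)&(v<170),'cup')
rect((P[...,2]>.05)&(u>130)&(u<170)&(v>145)&(v<180),'jar')
im2,d2=load('scene');P2=world('scene',d2);P=P2
v,u=np.mgrid[:420,:560]
m=(P[...,2]>.06)&(P[...,2]<.08)
rect(m&(u>335)&(u<440)&(v>243)&(v<300),'boardS')
rect((P[...,2]>.076)&(P[...,2]<.095)&(u>75)&(u<205)&(v>130)&(v<245),'frameS')
c=cv2.resize(im2[235:305,330:445],None,fx=5,fy=5,interpolation=2)
c2=cv2.resize(im2[120:320,30:240],None,fx=2.6,fy=2.6,interpolation=2)
H=max(c.shape[0],c2.shape[0]);o=np.zeros((H,c.shape[1]+c2.shape[1],3),np.uint8);o[:c.shape[0],:c.shape[1]]=c;o[:c2.shape[0],c.shape[1]:]=c2
o=cv2.resize(o,None,fx=.7,fy=.7); cv2.imwrite('pics/c1.png',o[:,:,::-1]);print(o.shape)
E
```

```text
board 405 0.06951921842172483 ((481.3814392089844, 248.28036499023438), (15.215272903442383, 139.84738159179688), 12.346665382385254) mean [0.4812013  0.24757798]
big 187 0.07003305727809064 ((332.63836669921875, 160.4329071044922), (195.00823974609375, 1.6461639404296875), 22.55447769165039) mean [0.33215228 0.16020933]
frame 1482 0.08235359927742823 ((592.1890869140625, -203.6583251953125), (179.75521850585938, 141.15130615234375), 11.441545486450195) mean [ 0.608903   -0.20124346]
jig 7936 0.012129851143712466 ((621.064697265625, -196.8756866455078), (429.43841552734375, 325.99237060546875), 1.1397185325622559) mean [ 0.6084713  -0.19479421]
cup 260 0.08808143878456745 ((572.1074829101562, 130.21710205078125), (286.4619140625, 66.6707992553711), 54.72212600708008) mean [0.6343732  0.21877262]
jar 530 0.08780195985278073 ((526.2208862304688, 200.29713439941406), (354.6528015136719, 56.55214309692383), 60.043174743652344) mean [0.5985689  0.32470873]
boardS 847 0.06764390230599962 ((483.69342041015625, 250.59339904785156), (17.661365509033203, 139.77622985839844), 12.481325149536133) mean [0.48485705 0.25194088]
frameS 2159 0.08156761939662796 ((594.3776245117188, -202.65585327148438), (181.0359344482422, 144.90048217773438), 11.381360054016113) mean [ 0.61690086 -0.19494042]
(364, 785, 3)
```

View pics/c1.png

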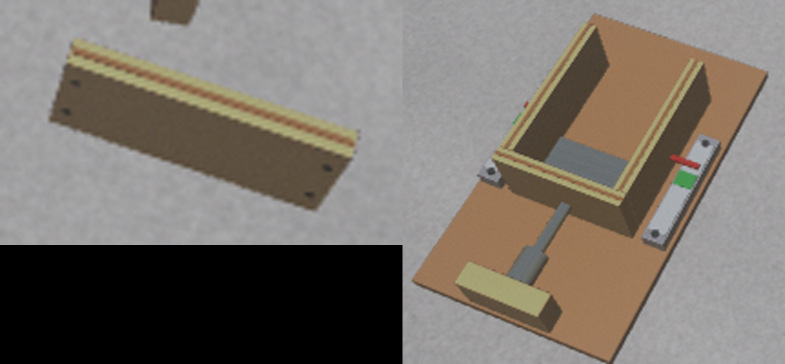

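The crop confirms it: the small board has pilot dots at both ends and measures 140 × 15 mm. The frame opening faces the robot, and the pointers are short of the green. Next, a helper to work out the moves.

```bash
cat >> h.py <<'E'
from scipy.spatial.transform import Rotation as Ro
def to(p,ang):
    o=r.get_obs(); R=np.array(o['ee_rot']); a=np.radians(ang)
    y=np.array([np.cos(a),np.sin(a),0]); z=np.array([0,0,-1.]); x=np.cross(y,z)
    T=np.stack([x,y,z],1); s=R.T@(np.array(p)-o['eef_pos'])/.6
    w=Ro.from_matrix(R.T@T).as_rotvec(degrees=True)/45
    print('row',s.round(4),w.round(4),'t',o['t'],'gap',o['finger_gap'],'F',o['contact_force'].round(2))
E
python3 -c "
from h import *
np.set_printoptions(suppress=True)
to([.482,.249,.22],12.35)"
```

```text
row [-0.5594 -0.4974  0.1373] [-0.0015  0.001   1.1823] t 0.1 gap 1.0019486540865679 F [-0.04 -0.4  -0.02]
```

>>> play_rows(
  motion=[
    [[-0.05,-0.045,0,0,0,0.08],[-0.1,-0.09,0.01,0,0,0.16],[-0.15,-0.135,0.03,0,0,0.25],[-0.2,-0.18,0.04,0,0,0.35],[-0.25,-0.225,0.05,0,0,0.45],[-0.3,-0.27,0.06,0,0,0.55],[-0.35,-0.315,0.08,0,0,0.65],[-0.4,-0.36,0.1,0,0,0.75],[-0.45,-0.4,0.11,0,0,0.85],[-0.5,-0.445,0.12,0,0,0.95],[-0.54,-0.48,0.13,0,0,1.0],[-0.56,-0.497,0.137,0,0,1.0]],
  ],
  fingers=-1,
  grip_force=30,
)

```text
t: 1.1
eef_pos: [0.4838, 0.2448, 0.22]
ee_rot: [[-0.344, 0.939, -0.0], [0.939, 0.344, -0.002], [-0.002, -0.001, -1.0]]
contact_force: [0.9, 0.2, -0.7]
finger_gap: 1.002
```

```bash
python3 -c "
from h import *
np.set_printoptions(suppress=True)
to([.482,.249,.22],12.35);to([.482,.249,.102],12.35)
_,d=shot('scene','s2.png')"
```

```text
row [ 0.0075 -0.0004  0.    ] [-0.0008  0.0026  0.173 ] t 1.1 gap 1.0018145043923476 F [ 0.91  0.22 -0.67]
row [ 0.0079 -0.0003  0.1967] [-0.0008  0.0026  0.173 ] t 1.1 gap 1.0018145043923476 F [ 0.91  0.22 -0.67]
```

View pics/s2.png

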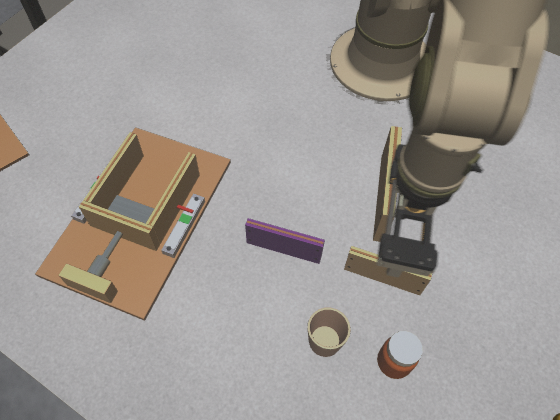

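The gripper stands over the small board (scene 387,268). The large board's end is close to the rear finger, so I'll narrow the opening before going down.

>>> play_rows(
  motion=[
    [[0.0075,0,0,0,0,0.08],[0.0075,0,0,0,0,0.173],[0.0075,0,0,0,0,0.173],[0.0075,0,0.02,0,0,0.173],[0.0075,0,0.05,0,0,0.173],[0.0075,0,0.08,0,0,0.173],[0.0075,0,0.11,0,0,0.173],[0.0075,0,0.14,0,0,0.173],[0.0075,0,0.165,0,0,0.173],[0.0075,0,0.185,0,0,0.173],[0.0075,0,0.195,0,0,0.173],[0.0075,0,0.195,0,0,0.173]],
  ],
  fingers=-0.1,
)

```text
t: 2.15
eef_pos: [0.4804, 0.2538, 0.1024]
ee_rot: [[-0.223, 0.975, -0.002], [0.975, 0.223, -0.001], [-0.0, -0.002, -1.0]]
contact_force: [-0.3, -0.1, 1.0]
finger_gap: 0.552
```

```bash
python3 -c "
from h import *
np.set_printoptions(suppress=True)
to([.482,.249,.101],12.35)"
```

```text
row [-0.0083  0.0008  0.0023] [-0.0025  0.0005  0.0119] t 2.15 gap 0.5520702548838636 F [-0.26 -0.09  0.99]
```

>>> play_rows(
  motion=[
    [[-0.008,0,0,0,0,0.01],[-0.008,0,0,0,0,0.01],[-0.008,0,0,0,0,0.01],[-0.008,0,0,0,0,0.01]],
  ],
)

```text
t: 2.48
eef_pos: [0.4823, 0.249, 0.1043]
ee_rot: [[-0.213, 0.977, 0.001], [0.977, 0.213, 0.001], [0.0, 0.001, -1.0]]
contact_force: [-0.0, -0.9, 0.4]
finger_gap: 0.547
```

>>> play_rows(
  motion=[
    [[0,0,0,0,0,0],[0,0,0,0,0,0],[0,0,0,0,0,0],[0,0,0,0,0,0],[0,0,0,0,0,0],[0,0,0,0,0,0],[0,0,0,0,0,0],[0,0,0,0,0,0],[0,0,0,0,0,0],[0,0,0,0,0,0]],
  ],
  fingers=1,
  grip_force=35,
)

```text
t: 3.32
eef_pos: [0.4821, 0.249, 0.1035]
ee_rot: [[-0.213, 0.977, 0.0], [0.977, 0.213, 0.0], [-0.0, 0.0, -1.0]]
contact_force: [0.6, 0.2, -0.3]
finger_gap: 0.161
```

```bash
python3 -c "
from h import *
np.set_printoptions(suppress=True)
to([.482,.249,.20],11.4)
print(r.get_obs()['eef_pos'])"
```

```text
row [ 0.     -0.0001 -0.1608] [0.0001 0.     0.0204] t 3.3167 gap 0.1609786205032514 F [ 0.57  0.24 -0.3 ]
[0.48206365 0.24899665 0.10351339]
```

>>> play_rows(
  motion=[
    [[0,0,-0.01,0,0,0],[0,0,-0.03,0,0,0],[0,0,-0.06,0,0,0],[0,0,-0.09,0,0,0],[0,0,-0.12,0,0,0],[0,0,-0.15,0,0,0],[0,0,-0.175,0,0,0],[0,0,-0.19,0,0,0],[0,0,-0.195,0,0,0],[0,0,-0.195,0,0,0]],
  ],
)

```text
t: 4.15
eef_pos: [0.482, 0.249, 0.2211]
ee_rot: [[-0.213, 0.977, 0.001], [0.977, 0.213, 0.001], [0.0, 0.001, -1.0]]
contact_force: [-1.1, 0.5, -1.4]
finger_gap: 0.161
```

```bash
python3 -c "
from h import *
np.set_printoptions(suppress=True)
to([.468,-.2284,.22],11.4)
print(r.get_obs()['eef_pos'])"
```

```text
row [-0.7724 -0.1926  0.0013] [ 0.0012 -0.0006  0.0204] t 4.15 gap 0.16135930962392012 F [-1.1   0.46 -1.38]
[0.48203806 0.24904712 0.22109369]
```

>>> play_rows(
  motion=[
    [[-0.02,-0.005,0,0,0,0],[-0.06,-0.015,0,0,0,0],[-0.11,-0.027,0,0,0,0],[-0.16,-0.04,0,0,0,0],[-0.22,-0.055,0,0,0,0],[-0.28,-0.07,0,0,0,0],[-0.34,-0.085,0,0,0,0],[-0.4,-0.1,0,0,0,0.01],[-0.46,-0.115,0,0,0,0.02],[-0.51,-0.127,0,0,0,0.02],[-0.56,-0.14,0,0,0,0.02],[-0.61,-0.152,0,0,0,0.02]],
  ],
)

```text
t: 5.15
eef_pos: [0.4694, -0.1304, 0.2195]
ee_rot: [[-0.197, 0.98, -0.002], [0.98, 0.197, 0.0], [0.001, -0.002, -1.0]]
contact_force: [1.9, 0.6, -1.2]
finger_gap: 0.159
```

>>> play_rows(
  motion=[
    [[-0.05,-0.012,0,0,0,0],[-0.09,-0.022,0,0,0,0],[-0.12,-0.03,0,0,0,0],[-0.14,-0.035,0,0,0,0],[-0.155,-0.038,0,0,0,0],[-0.162,-0.04,0,0,0,0],[-0.162,-0.04,0,0,0,0],[-0.162,-0.04,0,0,0,0],[-0.162,-0.04,0,0,0,0]],
  ],
)

```text
t: 5.9
eef_pos: [0.4668, -0.2269, 0.2204]
ee_rot: [[-0.2, 0.98, -0.0], [0.98, 0.2, 0.001], [0.001, -0.0, -1.0]]
contact_force: [-0.5, 0.2, -1.4]
finger_gap: 0.158
```

```bash
python3 -c "
from h import *
np.set_printoptions(suppress=True)
to([.468,-.2284,.14],11.4)
print(r.get_obs()['eef_pos'])
shot('scene','s3.png');im,d=shot('top')
P=world('top',d);m=(P[...,2]>.1)&(P[...,2]<.2)
c=cv2.resize(im[80:280,300:440],None,fx=3,fy=3,interpolation=2);cv2.imwrite('pics/t3.png',c[:,:,::-1])"
```

```text
row [-0.0029  0.0014  0.1341] [-0.0001 -0.0007  0.0024] t 5.9 gap 0.15773455650286353 F [-0.53  0.19 -1.39]
[ 0.46683018 -0.22691447  0.22043756]
```

View pics/s3.png

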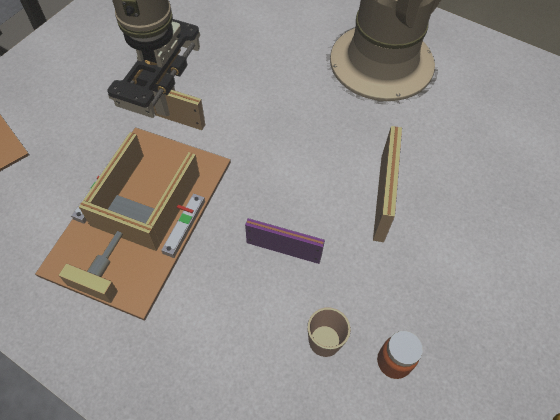

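The board is held level in front of the opening, and the cup and jar have not moved. Lowering now.

>>> play_rows(
  motion=[
    [[-0.002,0.001,0.01,0,0,0],[-0.003,0.001,0.03,0,0,0],[-0.003,0.001,0.06,0,0,0],[-0.003,0.001,0.09,0,0,0],[-0.003,0.001,0.12,0,0,0],[-0.003,0.001,0.145,0,0,0],[-0.003,0.001,0.16,0,0,0],[-0.003,0.001,0.167,0,0,0],[-0.003,0.001,0.17,0,0,0],[-0.003,0.001,0.17,0,0,0],[-0.003,0.001,0.17,0,0,0]],
  ],
)

```text
t: 6.92
eef_pos: [0.4679, -0.2299, 0.1191]
ee_rot: [[-0.198, 0.98, 0.001], [0.98, 0.198, -0.0], [-0.001, 0.001, -1.0]]
contact_force: [-0.6, -0.5, -1.1]
finger_gap: 0.163
```

```bash
python3 -c "
from h import *
np.set_printoptions(suppress=True)
to([.4974,-.2225,.1165],11.4)
print(r.get_obs()['eef_pos'])
im,d=shot('scene');P=world('scene',d)
v,u=np.mgrid[:420,:560]
m=(P[...,2]>.072)&(P[...,2]<.1)
c,s=np.cos(np.radians(11.4)),np.sin(np.radians(11.4))
q=P-np.array([.5048,-.221,0]);X=q[...,0]*c+q[...,1]*s;Y=-q[...,0]*s+q[...,1]*c
for n,k in(('board',m&(X>-.055)&(X<-.012)&(abs(Y)<.1)),('frame',m&(X>-.005)&(X<.19)&(abs(Y)<.1))):
    print(n,k.sum(),np.percentile(X[k],[1,50,99]).round(4),np.percentile(Y[k],[1,50,99]).round(4),np.percentile(P[...,2][k],[5,50,95]).round(4))
    print(cv2.minAreaRect((np.stack([X[k],Y[k]],1)*1000).astype(np.float32)))
c=cv2.resize(im[50:260,20:250],None,fx=2.6,fy=2.6,interpolation=2);cv2.imwrite('pics/s4.png',c[:,:,::-1])"
```

```text
row [0.0023 0.0506 0.0043] [0.0009 0.0006 0.0003] t 6.9167 gap 0.1632208433749403 F [-0.63 -0.47 -1.15]
[ 0.46788036 -0.22985139  0.1190836 ]
board 348 [-0.0444 -0.0317 -0.0125] [-0.0489  0.0388  0.0704] [0.0733 0.083  0.0865]
((-28.081398010253906, 9.14923095703125), (29.10265350341797, 125.68830871582031), 11.507951736450195)
frame 2295 [0.0067 0.1307 0.1813] [-0.0681  0.0148  0.0717] [0.0742 0.0814 0.0842]
((91.53475952148438, 0.8231887817382812), (181.6868896484375, 142.65357971191406), 0.23373444378376007)
```

View pics/s4.png

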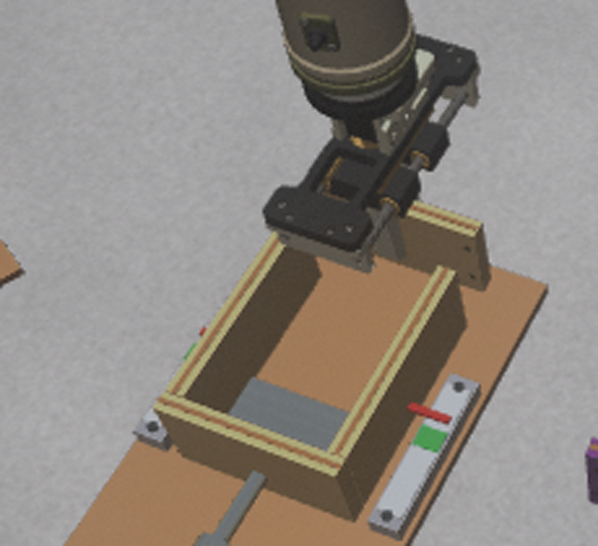

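The board stands square before the wall ends, and the right ends line up in the picture (board end 480,240, wall end 450,270). Setting it down and advancing to contact.

>>> play_rows(
  motion=[
    [[0.002,0,0.002,0,0,0],[0.003,0.002,0.004,0,0,0],[0.003,0.006,0.005,0,0,0],[0.003,0.011,0.005,0,0,0],[0.003,0.017,0.005,0,0,0],[0.003,0.024,0.005,0,0,0],[0.003,0.031,0.005,0,0,0],[0.003,0.037,0.005,0,0,0],[0.003,0.042,0.005,0,0,0],[0.003,0.046,0.005,0,0,0],[0.003,0.049,0.005,0,0,0],[0.003,0.051,0.005,0,0,0]],
  ],
)

```text
t: 7.97
eef_pos: [0.4973, -0.2219, 0.1155]
ee_rot: [[-0.198, 0.98, -0.0], [0.98, 0.198, -0.0], [0.0, -0.0, -1.0]]
contact_force: [-0.7, 0.9, -0.1]
finger_gap: 0.16
```

>>> play_rows(
  motion=[
    [[0,0.002,0,0,0,0],[0,0.004,0,0,0,0],[0,0.006,0,0,0,0],[0,0.008,0,0,0,0],[0,0.01,0,0,0,0],[0,0.01,0,0,0,0],[0,0.01,0,0,0,0]],
  ],
)

```text
t: 8.55
eef_pos: [0.5026, -0.2208, 0.1155]
ee_rot: [[-0.198, 0.98, -0.001], [0.98, 0.198, 0.0], [0.0, -0.001, -1.0]]
contact_force: [-5.2, -1.7, 3.4]
finger_gap: 0.157
```

>>> play_rows(
  motion=[
    [[0,0.002,-0.001,0,0,0],[0,0.004,-0.001,0,0,0],[0,0.006,-0.001,0,0,0],[0,0.008,-0.001,0,0,0],[0,0.01,-0.001,0,0,0],[0,0.012,-0.001,0,0,0],[0,0.014,-0.001,0,0,0],[0,0.016,-0.001,0,0,0],[0,0.017,-0.001,0,0,0],[0,0.017,-0.001,0,0,0],[0,0.017,-0.001,0,0,0]],
  ],
)

```text
t: 9.47
eef_pos: [0.5118, -0.2189, 0.1159]
ee_rot: [[-0.197, 0.98, -0.003], [0.98, 0.197, 0.0], [0.001, -0.002, -1.0]]
contact_force: [-8.8, -2.4, 1.2]
finger_gap: 0.158
```

```bash
python3 -c "
from h import *
np.set_printoptions(suppress=True)
o=r.get_obs();print(o['eef_pos'],o['contact_force'],o['wrist_torque'])
im,d=shot('scene')
c=cv2.resize(im[50:260,20:250],None,fx=2.6,fy=2.6,interpolation=2);cv2.imwrite('pics/s5.png',c[:,:,::-1])"
```

```text
[ 0.51180267 -0.21893715  0.11591059] [-8.82485823 -2.38780689  1.24483968] [-0.59663999  1.56923308  0.05472118]
```

View pics/s5.png

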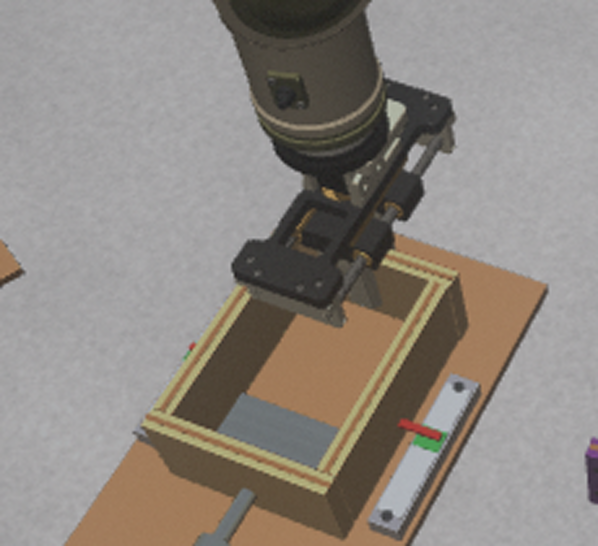

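The board is flush at its right end (455,275) and along the top. The red pointer has entered the green (430,435), and the force reads about 9 N. I'll push a touch further, then hold.

>>> play_rows(
  motion=[
    [[0,0.002,0,0,0,0],[0,0.003,0,0,0,0],[0,0.003,0,0,0,0],[0,0.003,0,0,0,0],[0,0.003,0,0,0,0],[0,0.003,0,0,0,0],[0,0.003,0,0,0,0],[0,0.003,0,0,0,0],[0,0.003,0,0,0,0],[0,0.003,0,0,0,0],[0,0.003,0,0,0,0],[0,0.003,0,0,0,0]],
  ],
)

```text
t: 10.52
eef_pos: [0.5132, -0.2186, 0.1159]
ee_rot: [[-0.197, 0.98, -0.003], [0.98, 0.197, 0.0], [0.001, -0.003, -1.0]]
contact_force: [-8.7, -1.9, 2.7]
finger_gap: 0.162
```

>>> play_rows(
  motion=[
    [[0,0,0,0,0,0],[0,0,0,0,0,0],[0,0,0,0,0,0],[0,0,0,0,0,0],[0,0,0,0,0,0],[0,0,0,0,0,0],[0,0,0,0,0,0],[0,0,0,0,0,0],[0,0,0,0,0,0],[0,0,0,0,0,0],[0,0,0,0,0,0],[0,0,0,0,0,0]],
  ],
)

```text
t: 11.52
eef_pos: [0.5133, -0.2187, 0.1159]
ee_rot: [[-0.197, 0.98, -0.003], [0.98, 0.197, 0.0], [0.001, -0.003, -1.0]]
contact_force: [-8.4, -2.3, 2.1]
finger_gap: 0.159
```

>>> play_rows(
  motion=[
    [[0,0,0,0,0,0],[0,0,0,0,0,0],[0,0,0,0,0,0],[0,0,0,0,0,0],[0,0,0,0,0,0],[0,0,0,0,0,0],[0,0,0,0,0,0],[0,0,0,0,0,0],[0,0,0,0,0,0],[0,0,0,0,0,0],[0,0,0,0,0,0],[0,0,0,0,0,0]],
  ],
)

```text
t: 12.52
eef_pos: [0.5132, -0.2186, 0.1159]
ee_rot: [[-0.197, 0.98, -0.003], [0.98, 0.197, 0.0], [0.001, -0.003, -1.0]]
contact_force: [-9.4, -3.2, 1.7]
finger_gap: 0.157
```

```bash
python3 -c "
from h import *
np.set_printoptions(suppress=True)
o=r.get_obs();print(o['eef_pos'],o['contact_force'],o['wrist_torque'])
im,d=shot('scene');P=world('scene',d)
m=(P[...,2]>.076)&(P[...,2]<.09)
c,s=np.cos(np.radians(11.4)),np.sin(np.radians(11.4))
q=P-np.array([.5048,-.221,0]);X=q[...,0]*c+q[...,1]*s;Y=-q[...,0]*s+q[...,1]*c
k=m&(abs(Y)<.1)&(X>-.05)&(X<.22)
print('X end back',np.percentile(X[k],99), 'before .1813')
a=k&(X<.012)&(Y>.02);b=k&(X>.03)&(Y>.05);print('Y ends board/frame',np.percentile(Y[a],99),np.percentile(Y[b],99),'tops',np.median(P[...,2][a]),np.median(P[...,2][b]),'board slope',np.polyfit(Y[a],X[a],1))
c1=cv2.resize(im[170:260,30:250][:, :],None,fx=3.4,fy=3.4,interpolation=2);c2=cv2.resize(im[120:210,30:250],None,fx=3.4,fy=3.4,interpolation=2)
cv2.imwrite('pics/s6.png',np.vstack([c2[:290],c1[:300]])[:,:,::-1])"
```

```text
[ 0.51324749 -0.21860888  0.11592939] [-9.43061139 -3.17790094  1.72086644] [-0.66602193  1.72359905  0.03056243]
X end back 0.1970709951478542 before .1813
Y ends board/frame 0.07242735767373162 0.07182223750104803 tops 0.08102952009901837 0.08163082039909747 board slope [0.00040023 0.00712746]
```

View pics/s6.png

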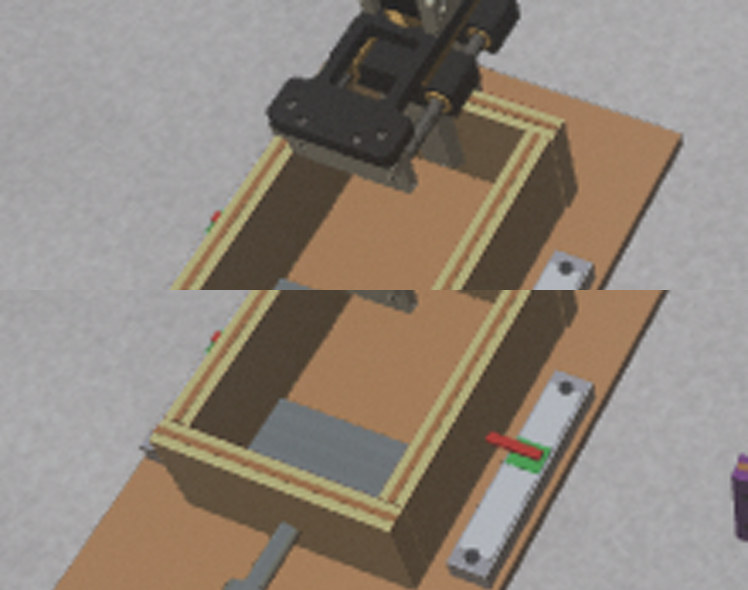

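The pointer sits mid-green (530,453). The frame is back about 16 mm, the ends and tops agree within 1 mm, and the board is square. The push has been steady at about 9–10 N for over 2 s, so I'm handing in.

```bash
python3 -c "
from rig import r
r.close_job(); o=r.get_obs(); print(o['t'],o['eef_pos'],o['contact_force'],o['finger_gap'])"
```

```text
the job is handed in; nothing more can be done
the job is handed in; nothing more can be done
```

I picked up the small plywood board with the pilot dots and stood it in the open end of the frame. I pressed it on, held the push for over two seconds, and handed the job in at about 12.6 s with the gripper still pushing. No verdict is reported, and the state could not be read after the hand-in.

The last checks, just before handing in:
- **Push:** The wrist force was steady at about 9–10 N. It includes a little friction from the board on the jig.
- **Frame travel:** The frame was back about 16 mm. The right-hand pointer was mid-green; the left one was too small in the picture to place exactly. The frame was never near its stop.
- **Fit:** At the right end, the board was flush with the wall to within 1 mm at the side and along the top. It was square to well under 0.01 rad. The gripper hid the left end, so I did not see that directly.
- **Cup and jar:** They looked unmoved in the last full view, taken before the board was set down. The arm did not go near them after that.

No checks failed. The two cameras disagreed by about 2 mm on the frame's sideways position, so I used a value in between.

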